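# Shut the sliding-lid box and secure it with its turn-button

### The job

Close up the small tool box: push its sliding lid fully shut with the fingertips, and only then push the wooden turn-button on its rim round until it lies squarely across the lid behind the batten, so that the lid is held. Touch and push only: do not pick up or tip the box or shove it along the bench, push gently, and leave the other things on the bench as they are.

Things in the scene. Friction and masses are not known exactly. Their poses are not given: they have to be found in the camera images.
- kit_box: Loose wooden box with a sliding lid, 150 (x) by 260 (y) by 65 high, 2.5 kg, standing on the bench; origin at the centre of its underside, z up. The lid slides along the box's own y axis and opens towards its -y, where it sticks out beyond the low end wall; the +y end wall is the stop. The two side walls (14 wide, top 65 above the bench) stand 6.5 above the lid's top face (58.5 above the bench). A few small tools lie inside and are fixed. Sizes in mm.
- box_lid (a joint): How far the lid is open, in m: 0 fully shut against the stop, at most 0.12. It stays where it is left; about 2 N slides it. Pushed along the box's +y it shuts.
- lid_batten (a point): Centre of the raised cross batten fixed on top of the lid; the batten is 90 long (box x), 14 thick (box y) and stands 20 above the lid (from 58.5 to 78.5 above the bench; this point is 68.5 above it). With the lid shut it is at box x 0, y -50 mm. Behind it (box -y) the lid runs on 73 mm, flat. Sizes in mm.
- turn_button (a joint): Angle of the dark wooden turn-button, in rad: 0 lies along the side wall pointing to the box's -y (lid free); 1.57 (a stop) lies across the lid pointing to the box's -x, just behind the shut batten, so the lid cannot slide back. It turns clockwise seen from above from 0 to 1.57 and stays where it is left; about 0.035 N m turns it.
- button_pivot (a point): Pivot axis of the turn-button, on top of the side wall at box x +68, y -75 mm, half-way up the button (75 above the bench). The button is a bar 14 wide with round ends (7 radius), from 67 to 83 above the bench. Sizes in mm.
- button_end (a point): Centre of the round free end of the turn-button, 45 from the pivot, half-way up the button; the bar reaches 7 beyond it. Sizes in mm.
- turnscrew_b: Bystander, to be left alone: wooden-handled screwdriver, 208 long, 41 wide, 42 high, lying beside the box (size in mm); origin at the centre of its underside.
- wax: Bystander, to be left alone: round flat tin, 67 across and 27 high, standing near the box (size in mm); origin at the centre of its underside.
- gluestick: Bystander, to be left alone: white glue stick, 34 across and 110 high, standing upright past the closed end of the box (size in mm); origin at the centre of its underside.
- beech: Bystander, to be left alone: pale wooden offcut 36x80x18, lying beside the box (size in mm); origin at the centre of its underside.
- chisel: Bystander, to be left alone: wooden-handled chisel, 268 long, 29 wide, 30 high, lying on the right of the bench (size in mm); origin at the centre of its underside.
- dog: Bystander, to be left alone: square wooden peg (bench dog) 27x100x27, lying on the right of the bench (size in mm); origin at the centre of its underside.

How it is judged:
By the outcome, as a careful person would: the job done as asked, in the order asked, and still so for the second after the job is handed in, with the robot touching nothing.
It also fails if it takes over 42 s, if anything falls off the work surface, if the arm or the gripper's body presses on something with over 40 N, if the wrist force passes 120 N, or if a joint passes its speed limit or range.

### The arm

A 6-joint arm with a two-finger parallel gripper is mounted at the origin on a cart in front of the work surface, level with it; the furniture and walls round the work are solid. World frame = base frame: x ahead of the robot, y to its left, z up, the work surface at z = 0. Lengths are in mm, angles in rad, forces in N, time in s.
With the tool pointing down it reaches from about 300 to 775 mm from the base axis. Payload 14.6 kg.
Tool frame: the origin (TCP) lies on the mounting face of the last link; the fingertips stand 199 mm ahead of it and the grasp point (between the pads) lies 180 mm ahead of it; z points along the fingers, x is the direction in which the jaws open and shut, and the axes are right-handed (so a half turn about z gives the same grasp; the last joint's range is limited). The gripper opens to 94 mm and grips with 3 to 60 N. Pads are 16 mm wide; open, the fingers measure 119 mm over their backs; the gripper's body (75 mm by 177 mm) begins 78 mm behind the grasp point.
Start: joints at [-1.381, 0.3, 1.521, -0, 1.321, -0.067], TCP at [139.686, -531.957, 404.646] pointing down, gripper open.
Joint ranges: [-3.03, 3.03], [-0.79, 2.21], [0.23, 2.52], [-1.04, 4.18], [0, 3.07], [-2.55, 2.55]. Speed limits (rad/s): [2.22, 2.22, 2.57, 3.14, 3.14, 3.14].

### API

Orientations are given as a unit quaternion [w, x, y, z].
In Python, from cell import ctrl, eyes gives the robot as it stands.
- The arm moves only by the tool apply_moves, never from a script. Its argument "deltas" is a list of rows, each a list of 7 numbers: the shift along the tool's x, y, z in cm, then the turn, a rotation vector about the tool's x, y, z in degrees, then the finger opening in cm, from 0 to 9.4. In form: [[tx, ty, tz, ax, ay, az, gripper], ...]. A call has 1 to 20 rows; each row is the pose to reach, as a shift and turn from the pose commanded when the call began, along the tool's axes at that moment; what a row does not reach only later rows make up. A row lasts 1/12 s, in which the tool goes at most 41.7 mm and 7.16 degrees, less where a joint would pass 70% of its speed; a pose out of reach is approached as far as the arm can. A call with a gripper value outside its range is refused whole. The fingers move at their own pace and stop on an object; "newtons" is the grip in N (left out, the last holds). Time passes only in rows, so rows that repeat a pose let the fingers close. It gives the time, the measured TCP pose, the force and the opening at its end, in the units of the state.
- ctrl.read_state(): the state, without advancing time (a new reading comes with each control period).
- eyes.camera(name): name is "scene" or "side" or "wrist"; returns a dict with "frame" (480x640x3 uint8, red, green, blue), "fx", "fy", "cx", "cy" (pixels), "rvec" (rotation vector, rad) and "tvec" (3), from world to camera coordinates, as OpenCV has them. Camera axes: x right, y down, z forward; pixel columns grow to the right and rows downward; lengths in mm; the calibration is good to about 2 mm. A picture is of the moment at which its call begins. There is no depth.
- ctrl.job_done(): hands the job in, once; it reports no verdict.
The state is a dict: "clock": time; "joints": joint angles; "joint_velocities": joint speeds; "joint_efforts": joint torques, N m; "position": TCP position; "orientation": TCP orientation; "contact_force": force on the tool from outside, world axes, zero at the start; "torque": the same for the moment, N m; "opening": finger opening in mm.
Only numpy, scipy, OpenCV 4.12 (cv2) and the standard library are available. Lean on these libraries where they do the work, as an engineer would, in place of code of your own. Each camera call takes 0.05 s, during which the arm holds its last target.

## Working session

There is one attempt and no reset: what is moved stays moved. The work goes in short steps, Python scripts to look and compute and a tool call to move; the robot and the scene stay as the last step left them, time stands still between calls to the robot, and variables do not carry over. Pictures are saved under pics/ and viewed, and the job is handed in when it is done.

Besides the shell and the picture viewer there is one more tool, called after ">>>" by a JSON object that holds its "name" and its "arguments". apply_moves: Moves the arm, as the interface text tells. Its arguments: {"type":"object","properties":{"deltas":{"type":"array","items":{"type":"array","items":{"type":"number"}}},"newtons":{"type":"number"}},"required":["deltas"]}

```bash
mkdir -p pics; python3 - <<'E'
from cell import ctrl, eyes
import cv2,numpy as np
print(ctrl.read_state())
for n in ["scene","side"]:
    c=eyes.camera(n); cv2.imwrite(f"pics/{n}0.png",c["frame"][:,:,::-1])
    R=cv2.Rodrigues(np.array(c["rvec"]))[0]; print(n,c["fx"],c["cx"],c["cy"],-R.T@np.array(c["tvec"]),R)
E
```

```text
{'clock': 0.0, 'joints': array([-1.38060506e+00,  3.00479033e-01,  1.52156100e+00, -7.82551518e-06,
        1.32070618e+00, -6.66065045e-02]), 'joint_velocities': array([-0.00056504,  0.00045746, -0.00195004,  0.00036003, -0.00027314,
        0.00175746]), 'joint_efforts': array([-1.39397522e-03, -5.31803656e+01, -3.52737594e+01,  7.07567786e-02,
        2.43562093e-02, -1.02509939e-04]), 'position': array([ 139.6795608 , -531.93948106,  404.09034408]), 'orientation': array([-3.79040138e-04,  7.91828927e-01, -6.10742677e-01, -4.34761787e-04]), 'contact_force': array([ 0.2174805 , -0.23642626,  1.35253741]), 'torque': array([0.00358708, 0.01897956, 0.00181372]), 'opening': 94.01821582421019}
scene 571.79152099597 309.44875212916054 241.99548253802263 [-128.66533874  669.85288746  806.41439939] [[-0.71404966 -0.69992556 -0.01540469]
 [-0.41010564  0.43601203 -0.80106609]
 [ 0.56740326 -0.56568342 -0.59837765]]
side 553.8687235474308 332.8286115884184 233.0594976400883 [ 614.99622333 1079.12040473  641.91166058] [[-0.99841674  0.05522084 -0.01070833]
 [ 0.03507282  0.46231602 -0.88602133]
 [-0.04397621 -0.8849941  -0.46352081]]
```

View pics/scene0.png

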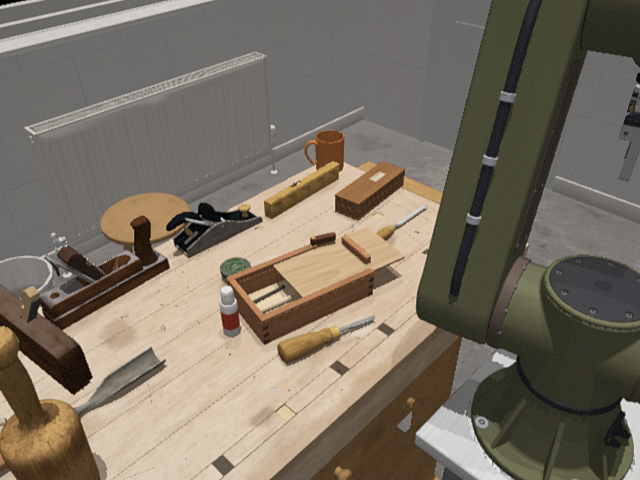

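View pics/side0.png

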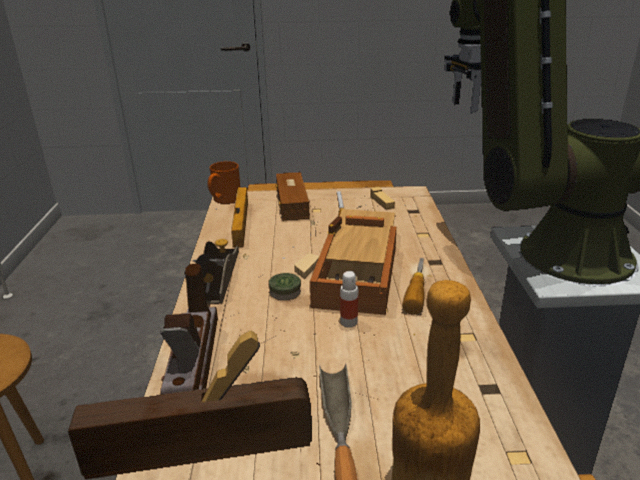

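The scene view shows the box around (305,290), its lid open toward the upper right with the batten at (356,248). The turn-button is at (322,239) and the glue stick at (230,312). I'll zoom in for a pose fit.

```bash
python3 - <<'E'
import cv2
a=cv2.imread("pics/scene0.png")[210:350,215:435]; cv2.imwrite("pics/scene0z.png",cv2.resize(a,None,fx=3.6,fy=3.6,interpolation=cv2.INTER_CUBIC))
a=cv2.imread("pics/side0.png")[180:320,260:440]; cv2.imwrite("pics/side0z.png",cv2.resize(a,None,fx=4,fy=4,interpolation=cv2.INTER_CUBIC))
E
```

```text
(no output)
```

View pics/scene0z.png

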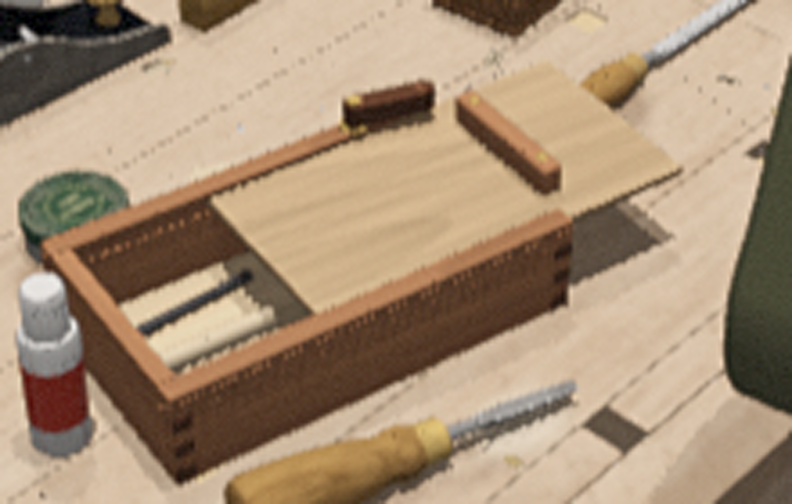

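View pics/side0z.png

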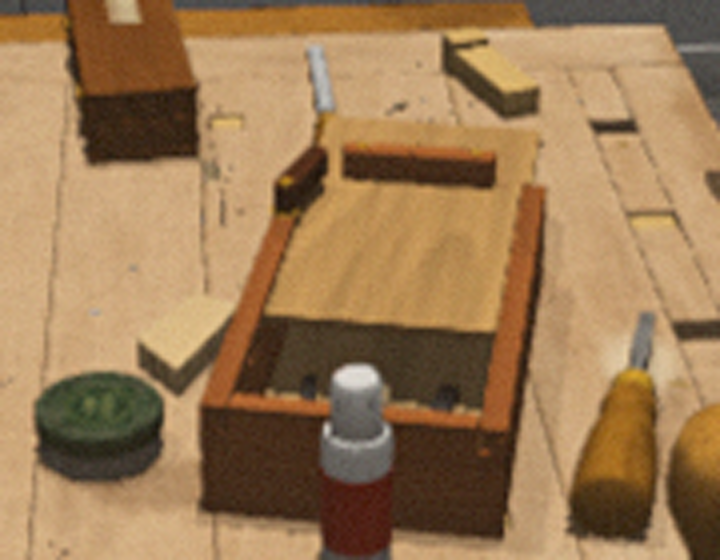

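```bash
cat > h.py <<'E'
import cv2,numpy as np
from cell import ctrl,eyes
def proj(c,P): return cv2.projectPoints(np.array(P,float).reshape(-1,1,3),np.array(c["rvec"]),np.array(c["tvec"]),np.array([[c["fx"],0,c["cx"]],[0,c["fy"],c["cy"]],[0,0,1]]),None)[0].reshape(-1,2)
def box2w(p,P):
    P=np.atleast_2d(np.array(P,float)); c,s=np.cos(p[2]),np.sin(p[2])
    return np.c_[p[0]+c*P[:,0]-s*P[:,1],p[1]+s*P[:,0]+c*P[:,1],P[:,2]]
def over(c,p,d,q,name,crop,f,lw=61):
    x0,y0,x1,y1=crop
    im=cv2.resize(np.ascontiguousarray(c["frame"][y0:y1,x0:x1,::-1]),None,fx=f,fy=f,interpolation=cv2.INTER_CUBIC)
    def line(pts,col):
        u=(proj(c,box2w(p,pts))-[x0,y0])*f
        cv2.polylines(im,[u.round().astype(int)],True,col,1)
    for z in (0,65): line([(-75,-130,z),(75,-130,z),(75,130,z),(-75,130,z)],(255,0,0))
    y=-50-d
    for z in (58.5,78.5): line([(-45,y-7,z),(45,y-7,z),(45,y+7,z),(-45,y+7,z)],(0,255,0))
    line([(-lw,y-80,58.5),(lw,y-80,58.5),(lw,y-7,58.5),(-lw,y-7,58.5)],(0,255,255))
    D=np.array([-np.sin(q),-np.cos(q)]);N=np.array([-D[1],D[0]]);V=np.array([68,-75])
    for z in (67,83): line([(*(V+a*D+b*N),z) for a,b in((-7,-5),(-7,5),(52,5),(52,-5))],(255,0,255))
    cv2.imwrite(name,im)
E
python3 - <<'E'
from h import *
from scipy.optimize import least_squares
cs,cd=eyes.camera("scene"),eyes.camera("side")
S=lambda u:np.array(u)/3.6+[215,210]; D=lambda u:np.array(u)/4+[260,180]
def mod(v):
    x,y,t,d,lw=v; p=(x,y,t); r=[]
    for P,u in [((-75,130,65),(172,402)),((-75,130,0),(183,482)),((75,130,65),(45,245)),((-75,-130,65),(570,218)),((-75,-130,0),(568,302)),
      ((45,-57-d,78.5),(470,92)),((-45,-57-d,78.5),(560,163)),((lw,-130-d,58.5),(545,65)),((-lw,-130-d,58.5),(682,170))]:
        r+=list(proj(cs,box2w(p,P))[0]-S(u))
    for P,u in [((75,130,65),(203,404)),((75,130,0),(205,510)),((-75,130,0),(502,537)),((-75,-130,65),(545,187)),((45,-57-d,78.5),(344,145)),((-45,-57-d,78.5),(495,152)),((lw,-130-d,58.5),(322,116)),((-lw,-130-d,58.5),(540,132))]:
        r+=list(proj(cd,box2w(p,P))[0]-D(u))
    return np.array(r)
s=least_squares(mod,[450,0,0,.1*1000,61],loss='soft_l1'); print(s.x,mod(s.x).reshape(-1,2).round(1).tolist())
v=s.x; np.save("fit.npy",v)
over(cs,v[:3],v[3],0,"pics/o1.png",(215,210,435,350),3.6,v[4])
over(cd,v[:3],v[3],0,"pics/o2.png",(260,180,440,320),4,v[4])
E
```

```text
[ 5.12369351e+02  5.79519980e+01 -2.20031187e-01  8.44315222e+01
  6.69789579e+01] [[-0.4, -0.5], [-1.3, 1.9], [-1.6, -0.8], [1.2, -0.1], [0.1, 0.5], [-1.0, -1.1], [-0.4, 0.4], [-1.5, -1.9], [-0.8, -0.7], [-0.1, -1.4], [0.3, -0.3], [1.4, -0.4], [0.5, -2.0], [0.0, -2.1], [0.6, -1.5], [1.0, -0.8], [0.6, -1.5]]
```

View pics/o1.png

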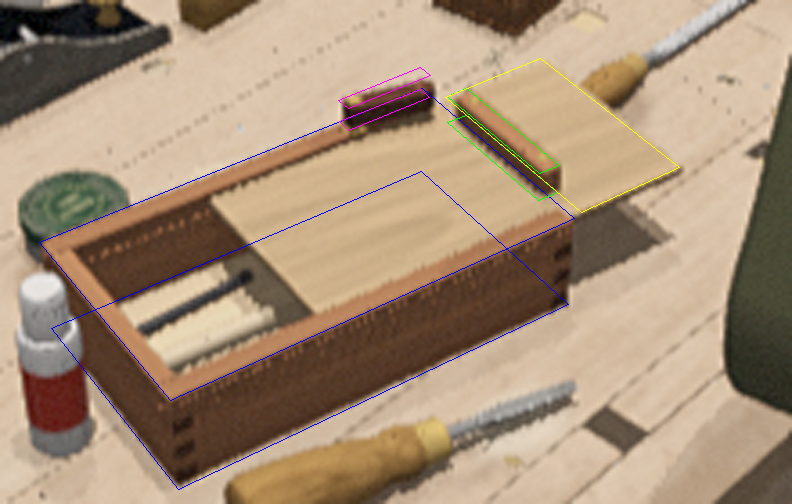

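View pics/o2.png

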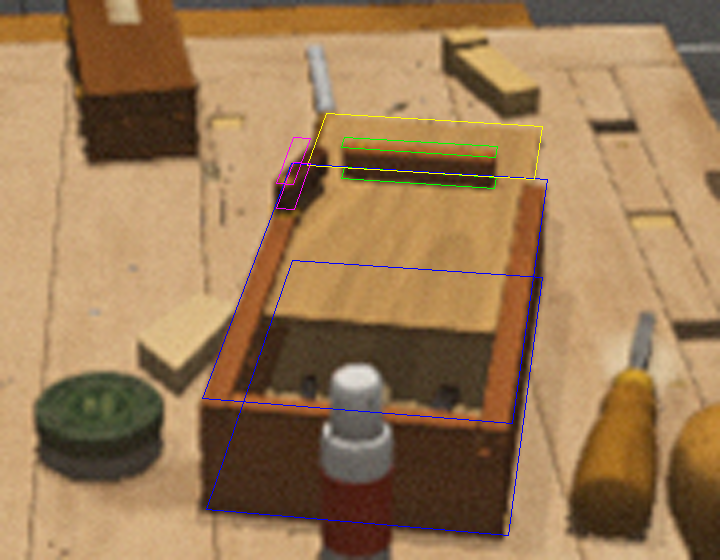

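```bash
python3 - <<'E'
from h import *
from scipy.optimize import least_squares
cs,cd=eyes.camera("scene"),eyes.camera("side")
S=lambda u:np.array(u)/3.6+[215,210]; D=lambda u:np.array(u)/4+[260,180]
def mod(v):
    x,y,t,d,lw=v[:5]; p=(x,y,t); r=[]
    for P,u in [((-75,130,65),(172,402)),((-75,130,0),(183,482)),((75,130,65),(45,245)),((-75,-130,65),(570,218)),((-75,-130,0),(568,302)),
      ((45,-57-d,78.5),(470,92)),((-45,-57-d,78.5),(560,163)),((lw,-130-d,58.5),(545,65)),((-lw,-130-d,58.5),(682,170))]:
        r+=list(proj(cs,box2w(p,P))[0]-S(u)+v[5:7])
    for P,u in [((75,130,65),(203,404)),((75,130,0),(205,510)),((-75,130,0),(502,537)),((-75,-130,65),(545,187)),((45,-57-d,78.5),(344,145)),((-45,-57-d,78.5),(495,152)),((lw,-130-d,58.5),(322,116)),((-lw,-130-d,58.5),(540,132))]:
        r+=list(proj(cd,box2w(p,P))[0]-D(u)+v[7:9])
    return np.r_[r,v[5:9]*.7]
s=least_squares(mod,[450,0,0,.1*1000,61,0,0,0,0],loss='soft_l1'); print(s.x,mod(s.x)[:-4].reshape(-1,2).round(1).tolist())
v=s.x; np.save("fit.npy",v)
for q in (.2,.4):
  for c,o,cr,n in((cs,v[5:7],(300,215,340,260),"s"),(cd,v[7:9],(320,210,350,240),"d")):
    c=dict(c);c["cx"]+=o[0];c["cy"]+=o[1]
    over(c,v[:3],v[3],q,f"pics/b{n}{q}.png",cr,9 if n=='s' else 13,v[4])
ims=[cv2.resize(cv2.imread(f"pics/b{n}{q}.png"),(390,300)) for q in(.2,.4) for n in "sd"]
cv2.imwrite("pics/b.png",np.vstack([np.hstack(ims[:2]),np.hstack(ims[2:])]))
E
```

```text
[ 5.13485048e+02  5.47383639e+01 -2.21248345e-01  8.45173772e+01
  6.69256151e+01  1.25406826e-02  1.20375770e+00  7.35109133e-02
  1.85877814e+00] [[0.4, -0.5], [-0.5, 1.9], [-0.7, -0.7], [1.8, 0.2], [0.7, 0.8], [-0.3, -0.8], [0.3, 0.7], [-0.8, -1.4], [-0.2, -0.4], [-0.7, -0.5], [-0.3, 0.6], [0.6, 0.5], [-0.0, -0.7], [-0.4, -0.8], [0.1, -0.2], [0.6, 0.6], [0.1, -0.2]]
```

View pics/b.png

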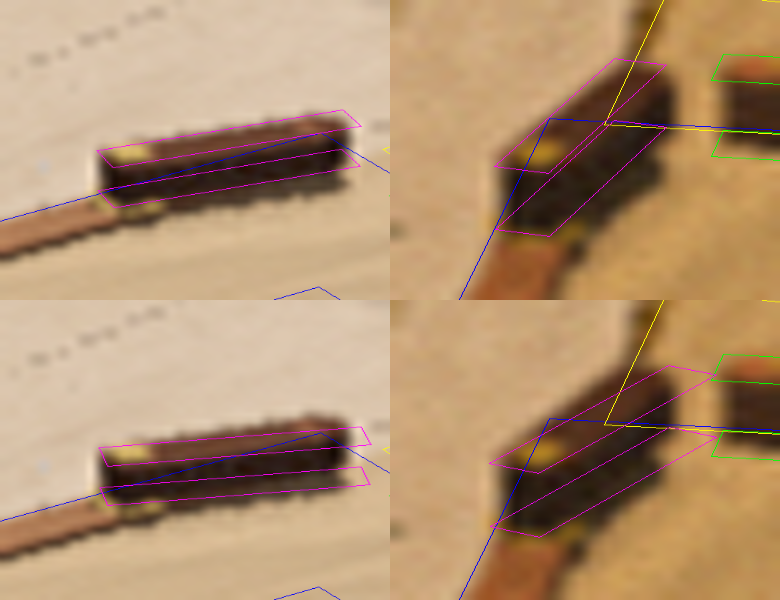

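```bash
cat >> h.py <<'E'
from scipy.spatial.transform import Rotation as Ro
def fit(): 
    v=np.load("fit.npy"); return v[:3]
def go(bx,by,tipz,yaw_off=0,p=None):
    """delta row to put TCP at box xy, tip height, tool x along box +x"""
    p=fit() if p is None else p
    s=ctrl.read_state(); q=s["orientation"]; R=Ro.from_quat([q[1],q[2],q[3],q[0]])
    w=box2w(p,(bx,by,tipz+199))[0]
    a=p[2]+yaw_off; T=Ro.from_matrix(np.array([[np.cos(a),np.sin(a),0],[np.sin(a),-np.cos(a),0],[0,0,-1]]))
    print("target",w.round(1),"delta cm",(R.inv().apply(w-s["position"])/10).round(2),"rot deg",np.degrees((R.inv()*T).as_rotvec()).round(2))
def st():
    s=ctrl.read_state(); p=fit(); c,sn=np.cos(p[2]),np.sin(p[2])
    d=s["position"]-[p[0],p[1],199]; f=s["contact_force"]
    print("t",round(s["clock"],2),"tip box",np.round([c*d[0]+sn*d[1],-sn*d[0]+c*d[1],d[2]],1),"Fbox",np.round([c*f[0]+sn*f[1],-sn*f[0]+c*f[1],f[2]],2),"op",round(s["opening"],1))
E
python3 -c "
from h import *
go(0,-175,160);st()"
```

```text
target [ 475.1 -116.   359. ] delta cm [-31.71 -43.01   4.56] rot deg [-1.000e-02  2.000e-02 -6.261e+01]
t 0.3 tip box [-235.9 -654.4  205.5] Fbox [ 0.11 -0.22 -0.72] op 94.2
```

>>> {"name": "apply_moves", "arguments": {"deltas": [[-31.7,-43.0,4.5,0,0,-62.6,0],[-31.7,-43.0,4.5,0,0,-62.6,0],[-31.7,-43.0,4.5,0,0,-62.6,0],[-31.7,-43.0,4.5,0,0,-62.6,0],[-31.7,-43.0,4.5,0,0,-62.6,0],[-31.7,-43.0,4.5,0,0,-62.6,0],[-31.7,-43.0,4.5,0,0,-62.6,0],[-31.7,-43.0,4.5,0,0,-62.6,0],[-31.7,-43.0,4.5,0,0,-62.6,0],[-31.7,-43.0,4.5,0,0,-62.6,0],[-31.7,-43.0,4.5,0,0,-62.6,0],[-31.7,-43.0,4.5,0,0,-62.6,0],[-31.7,-43.0,4.5,0,0,-62.6,0],[-31.7,-43.0,4.5,0,0,-62.6,0],[-31.7,-43.0,4.5,0,0,-62.6,0],[-31.7,-43.0,4.5,0,0,-62.6,0],[-31.7,-43.0,4.5,0,0,-62.6,0]], "newtons": 20}}

```text
clock: 1.72
position: [474.6, -117.0, 359.8]
orientation: [0.0, 0.994, -0.111, 0.0]
contact_force: [0.3, 0.3, 0.3]
opening: 0.2
```

```bash
python3 - <<'E'
from h import *
st()
c=eyes.camera("wrist"); v=np.load("fit.npy")
cv2.imwrite("pics/w1.png",c["frame"][:,:,::-1]); over(c,v[:3],v[3],.22,"pics/w1o.png",(0,0,640,480),1,v[4]); go(0,-172,66)
R=cv2.Rodrigues(np.array(c["rvec"]))[0]; print(-R.T@np.array(c["tvec"]),R[2])
E
```

```text
t 1.72 tip box [  -0.3 -176.1  160.8] Fbox [0.2  0.36 0.31] op 0.2
target [ 475.7 -113.1  265. ] delta cm [ 0.03 -0.42  9.48] rot deg [ 0.01 -0.01 -0.11]
[491.59285249 -37.03125074 340.17004444] [-0.06080783 -0.26945864 -0.96109024]
```

View pics/w1o.png

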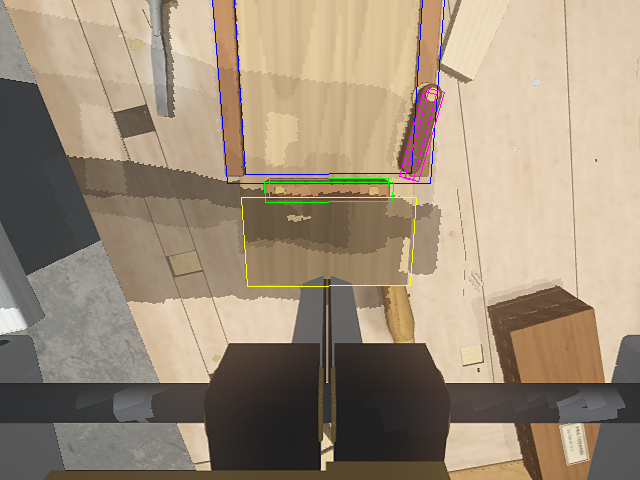

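The wrist view shows the fit holding well: the batten is at (328,190), the pivot at (432,94) and the button tip near (408,172). I'll zoom in to check the button clears the batten.

```bash
python3 - <<'E'
from h import *
c=eyes.camera("wrist"); v=np.load("fit.npy")
im=cv2.resize(np.ascontiguousarray(c["frame"][70:210,250:450,::-1]),None,fx=4,fy=4,interpolation=cv2.INTER_CUBIC)
cv2.imwrite("pics/w1z.png",im)
E
```

```text
(no output)
```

View pics/w1z.png

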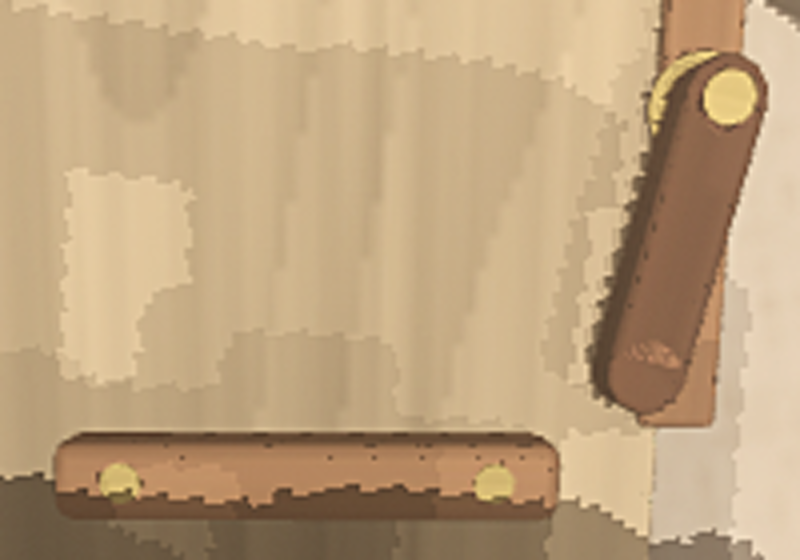

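>>> {"name": "apply_moves", "arguments": {"deltas": [[0,0.2,3,0,0,0,0],[0,0.2,6,0,0,0,0],[0,0.2,8,0,0,0,0],[0,0.2,9,0,0,0,0],[0,0.2,9.4,0,0,0,0],[0,0.2,9.4,0,0,0,0],[0,0.2,9.4,0,0,0,0]]}}

```text
clock: 2.4
position: [474.9, -118.4, 266.7]
orientation: [0.0, 0.994, -0.111, 0.001]
contact_force: [0.2, -0.1, -0.3]
opening: 0.3
```

```bash
python3 - <<'E'
from h import *
st()
c=eyes.camera("wrist"); cv2.imwrite("pics/w2.png",c["frame"][:,:,::-1])
c=eyes.camera("scene");cv2.imwrite("pics/s2.png",cv2.resize(c["frame"][210:310,300:460,::-1],None,fx=4.5,fy=4.5,interpolation=cv2.INTER_CUBIC))
E
```

```text
t 2.4 tip box [   0.3 -177.4   67.7] Fbox [ 0.25 -0.06 -0.3 ] op 0.3
```

View pics/w2.png

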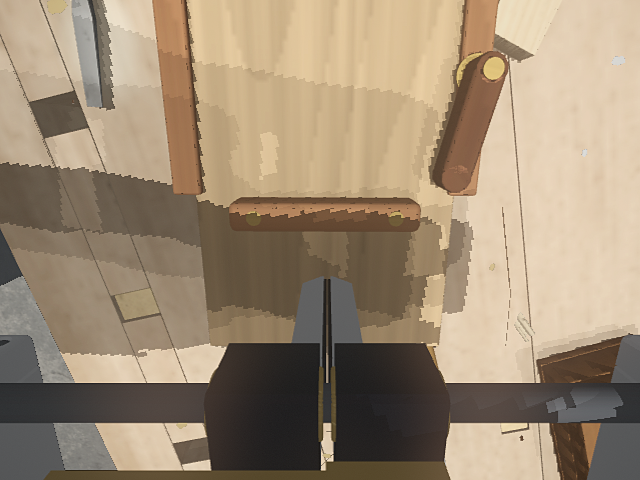

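View pics/s2.png

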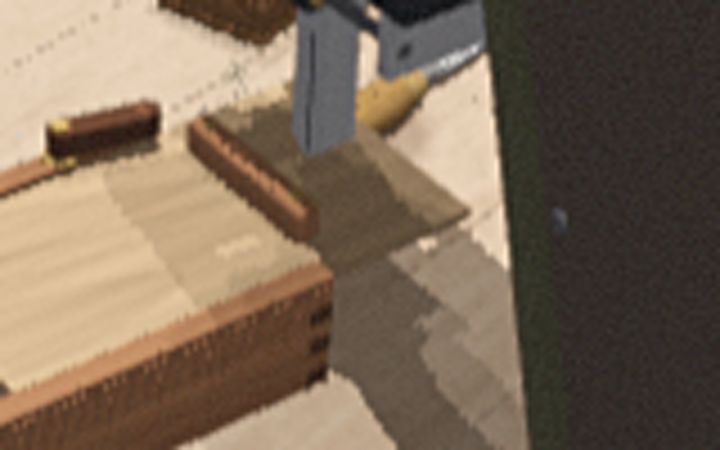

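The finger is standing behind the batten, at (325,280) in the wrist view. Now push toward box +y, which is tool -y.

>>> {"name": "apply_moves", "arguments": {"deltas": [[0,-0.8,0,0,0,0,0],[0,-1.6,0,0,0,0,0],[0,-2.1,0,0,0,0,0],[0,-2.4,0,0,0,0,0],[0,-2.6,0,0,0,0,0],[0,-2.8,0,0,0,0,0],[0,-3.0,0,0,0,0,0],[0,-3.2,0,0,0,0,0],[0,-3.4,0,0,0,0,0],[0,-3.6,0,0,0,0,0],[0,-3.8,0,0,0,0,0],[0,-4.0,0,0,0,0,0],[0,-4.2,0,0,0,0,0],[0,-4.4,0,0,0,0,0],[0,-4.6,0,0,0,0,0],[0,-4.8,0,0,0,0,0],[0,-5.0,0,0,0,0,0]]}}

```text
clock: 3.92
position: [485.7, -69.1, 265.7]
orientation: [0.0, 0.994, -0.111, 0.0]
contact_force: [1.0, -1.9, 1.2]
opening: 0.5
```

```bash
python3 - <<'E'
from h import *
st()
c=eyes.camera("wrist"); cv2.imwrite("pics/w3.png",c["frame"][:,:,::-1])
E
```

```text
t 3.92 tip box [ 1.00e-01 -1.27e+02  6.67e+01] Fbox [ 1.38 -1.66  1.18] op 0.5
```

View pics/w3.png

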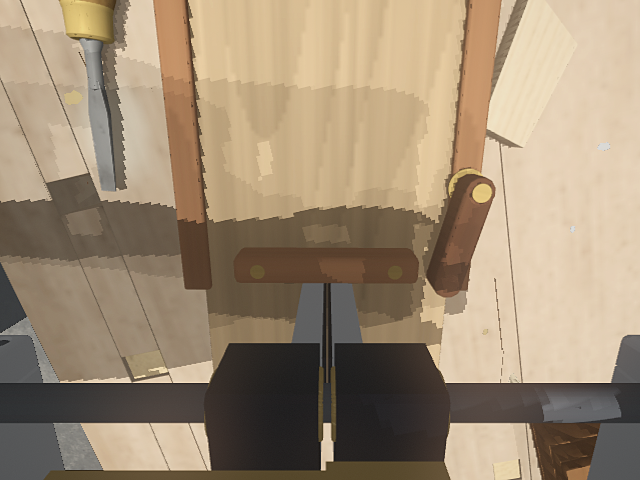

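The batten is in contact at (326,265) and sliding at about 2 N. It clears the button tip at (440,290). Continuing.

>>> {"name": "apply_moves", "arguments": {"deltas": [[0,-0.25,0,0,0,0,0],[0,-0.5,0,0,0,0,0],[0,-0.8,0,0,0,0,0],[0,-1.1,0,0,0,0,0],[0,-1.4,0,0,0,0,0],[0,-1.7,0,0,0,0,0],[0,-2.0,0,0,0,0,0],[0,-2.3,0,0,0,0,0],[0,-2.6,0,0,0,0,0],[0,-2.9,0,0,0,0,0],[0,-3.2,0,0,0,0,0],[0,-3.5,0,0,0,0,0],[0,-3.8,0,0,0,0,0],[0,-4.1,0,0,0,0,0],[0,-4.4,0,0,0,0,0],[0,-4.6,0,0,0,0,0],[0,-4.8,0,0,0,0,0],[0,-5.0,0,0,0,0,0],[0,-5.1,0,0,0,0,0]]}}

```text
clock: 5.55
position: [496.8, -19.3, 265.6]
orientation: [-0.0, 0.994, -0.11, -0.0]
contact_force: [1.1, -3.1, 0.1]
opening: 0.5
```

```bash
python3 - <<'E'
from h import *
st()
c=eyes.camera("wrist"); cv2.imwrite("pics/w4.png",c["frame"][:,:,::-1])
v=np.load("fit.npy"); over(c,v[:3],0,.24,"pics/w4o.png",(0,0,640,480),1,v[4])
c=eyes.camera("side");cv2.imwrite("pics/d4.png",cv2.resize(c["frame"][180:320,260:440,::-1],None,fx=4,fy=4,interpolation=cv2.INTER_CUBIC))
E
```

```text
t 5.55 tip box [  0.  -75.9  66.6] Fbox [ 1.71 -2.81  0.06] op 0.5
```

View pics/w4o.png

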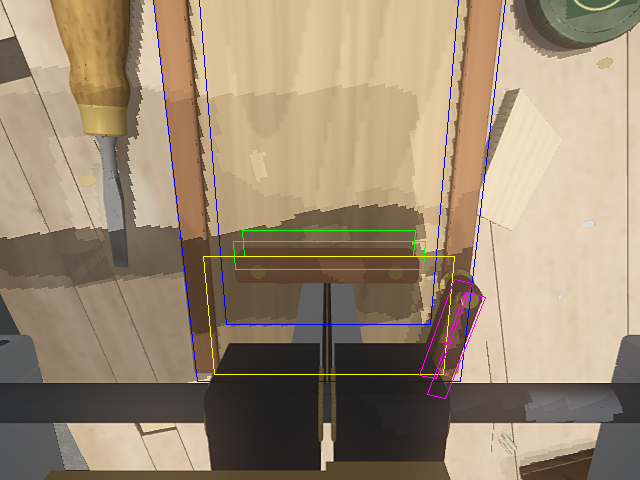

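View pics/d4.png

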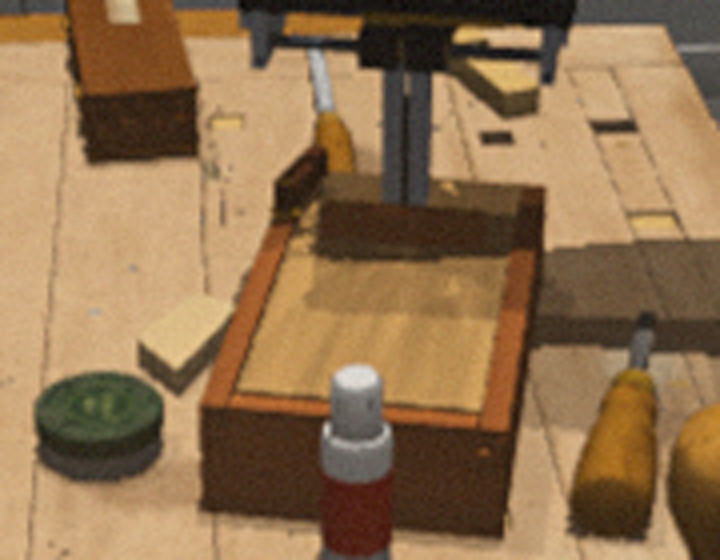

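Box corners are unmoved at (203,404) and (505,535) in the zoomed side view, and the lid is about 10 mm short of shut. Taking the last part slowly.

>>> {"name": "apply_moves", "arguments": {"deltas": [[0,-0.1,0,0,0,0,0],[0,-0.2,0,0,0,0,0],[0,-0.3,0,0,0,0,0],[0,-0.4,0,0,0,0,0],[0,-0.45,0,0,0,0,0],[0,-0.5,0,0,0,0,0],[0,-0.55,0,0,0,0,0]]}}

```text
clock: 6.23
position: [498.0, -14.1, 265.6]
orientation: [-0.0, 0.994, -0.11, -0.0]
contact_force: [-2.6, -0.8, 0.0]
opening: 0.9
```

```bash
python3 -c "
from h import *
st()"
```

```text
t 6.23 tip box [ -0.  -70.6  66.6] Fbox [-2.33 -1.31  0.01] op 0.9
```

>>> {"name": "apply_moves", "arguments": {"deltas": [[0,-0.05,0,0,0,0,0],[0,-0.1,0,0,0,0,0],[0,-0.15,0,0,0,0,0],[0,-0.2,0,0,0,0,0]]}}

```text
clock: 6.57
position: [498.4, -12.2, 265.6]
orientation: [-0.0, 0.994, -0.11, -0.0]
contact_force: [-2.4, -1.5, -0.5]
opening: 0.3
```

>>> {"name": "apply_moves", "arguments": {"deltas": [[0,-0.05,0,0,0,0,0],[0,-0.1,0,0,0,0,0]]}}

```text
clock: 6.73
position: [498.7, -11.2, 265.6]
orientation: [0.0, 0.994, -0.11, -0.0]
contact_force: [-2.8, -0.6, -0.3]
opening: 0.2
```

```bash
python3 -c "
from h import *
st()
c=eyes.camera('wrist'); cv2.imwrite('pics/w5.png',c['frame'][:,:,::-1])
c=eyes.camera('side');cv2.imwrite('pics/d5.png',cv2.resize(c['frame'][180:320,260:440,::-1],None,fx=4,fy=4,interpolation=cv2.INTER_CUBIC))
st()"
```

```text
t 6.73 tip box [  0.  -67.6  66.6] Fbox [-2.56 -1.21 -0.26] op 0.2
t 6.83 tip box [  0.1 -67.6  66.6] Fbox [-0.19 -1.41 -0.73] op 0.4
```

View pics/d5.png

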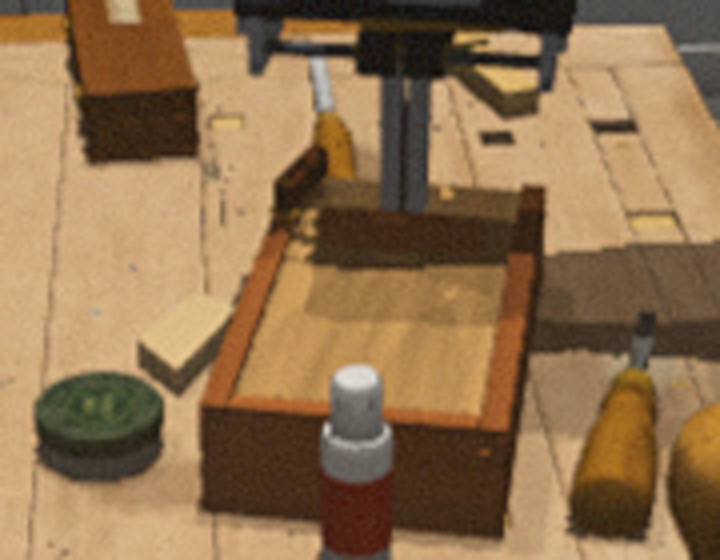

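>>> {"name": "apply_moves", "arguments": {"deltas": [[0,-0.05,0,0,0,0,0],[0,-0.1,0,0,0,0,0]]}}

```text
clock: 7.0
position: [498.9, -10.3, 265.6]
orientation: [0.0, 0.994, -0.11, 0.0]
contact_force: [-1.2, -1.5, -1.8]
opening: 0.6
```

>>> {"name": "apply_moves", "arguments": {"deltas": [[0,-0.05,0,0,0,0,0],[0,-0.1,0,0,0,0,0]]}}

```text
clock: 7.17
position: [499.1, -9.3, 265.6]
orientation: [0.0, 0.994, -0.11, 0.0]
contact_force: [-1.1, -1.6, -1.2]
opening: -0.1
```

>>> {"name": "apply_moves", "arguments": {"deltas": [[0,-0.05,0,0,0,0,0],[0,-0.1,0,0,0,0,0]]}}

```text
clock: 7.33
position: [499.4, -8.3, 265.6]
orientation: [0.0, 0.994, -0.11, 0.0]
contact_force: [-0.2, -2.1, -1.3]
opening: 0.5
```

>>> {"name": "apply_moves", "arguments": {"deltas": [[0,-0.04,0,0,0,0,0],[0,-0.08,0,0,0,0,0]]}}

```text
clock: 7.5
position: [499.6, -7.5, 265.7]
orientation: [0.0, 0.994, -0.11, 0.0]
contact_force: [-0.6, -2.2, -0.9]
opening: 0.3
```

```bash
python3 -c "
from h import *
st()
v=np.load('fit.npy')
c=eyes.camera('scene'); a=cv2.imread('pics/scene0.png')
x=lambda f:cv2.resize(np.ascontiguousarray(f[255:325,210:310]),None,fx=5,fy=5,interpolation=cv2.INTER_CUBIC)
cv2.imwrite('pics/s6.png',x(c['frame'][:,:,::-1]));cv2.imwrite('pics/s6a.png',x(a))
c=eyes.camera('side');cv2.imwrite('pics/d6.png',cv2.resize(c['frame'][180:320,260:440,::-1],None,fx=4,fy=4,interpolation=cv2.INTER_CUBIC))
c=eyes.camera('wrist'); cv2.imwrite('pics/w6.png',c['frame'][:,:,::-1])
st()"
```

```text
t 7.5 tip box [  0.1 -63.8  66.7] Fbox [-0.14 -2.26 -0.94] op 0.3
t 7.65 tip box [  0.1 -63.8  66.7] Fbox [-0.17 -1.43 -1.04] op 0.2
```

View pics/s6.png

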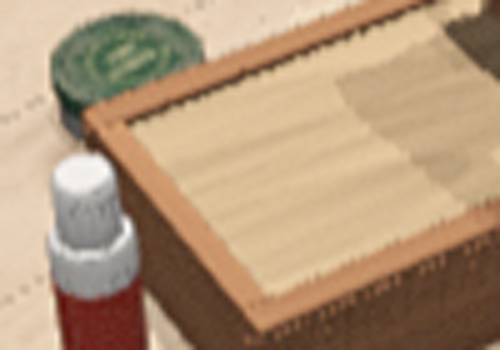

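View pics/d6.png

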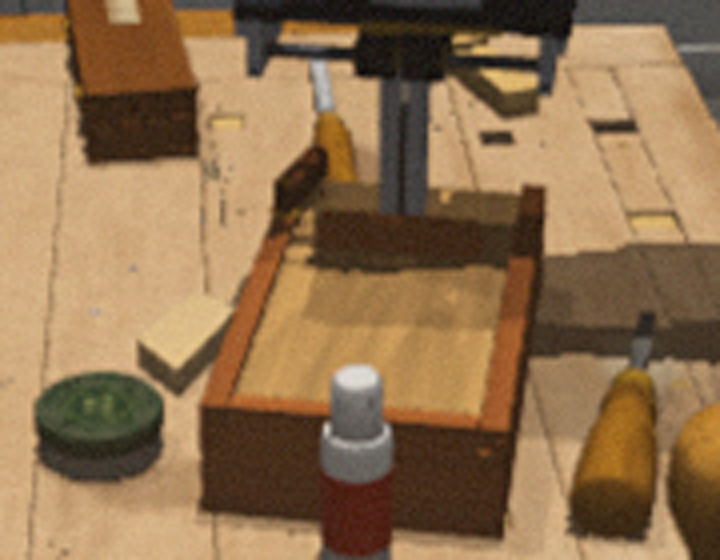

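View pics/w6.png

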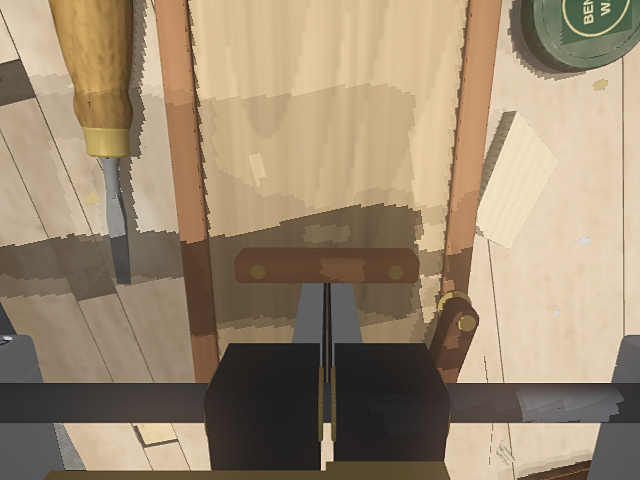

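The lid edge now looks nearly against the end wall, at (200,215) in the scene zoom. Still no rise in force, so a bit more.

>>> {"name": "apply_moves", "arguments": {"deltas": [[0,-0.04,0,0,0,0,0],[0,-0.08,0,0,0,0,0]]}}

```text
clock: 7.82
position: [499.7, -6.8, 265.7]
orientation: [0.0, 0.994, -0.111, 0.0]
contact_force: [-0.0, -1.7, -0.1]
opening: 0.5
```

>>> {"name": "apply_moves", "arguments": {"deltas": [[0,-0.04,0,0,0,0,0],[0,-0.08,0,0,0,0,0]]}}

```text
clock: 7.98
position: [499.8, -6.4, 265.7]
orientation: [0.001, 0.994, -0.11, -0.0]
contact_force: [-2.0, -10.0, 0.7]
opening: 0.4
```

Force jumped to 10 N, which is the stop. I'll back off, rise and check.

>>> {"name": "apply_moves", "arguments": {"deltas": [[0,0.1,0,0,0,0,0],[0,0.6,0,0,0,0,0],[0,1.2,-0.5,0,0,0,0],[0,2.0,-3,0,0,0,0],[0,4.0,-6,0,0,0,0],[0,6.0,-9,0,0,0,0],[0,8.0,-10,0,0,0,0],[0,8.0,-10,0,0,0,0],[0,8.0,-10,0,0,0,0]]}}

```text
clock: 8.73
position: [482.0, -84.8, 366.3]
orientation: [-0.0, 0.994, -0.111, 0.001]
contact_force: [0.0, -0.1, 0.6]
opening: 0.4
```

```bash
python3 -c "
from h import *
st()
v=np.load('fit.npy')
c=eyes.camera('scene'); g=lambda f:cv2.cvtColor(f,cv2.COLOR_BGR2GRAY).astype(np.float32)
a=cv2.imread('pics/scene0.png'); b=c['frame'][:,:,::-1].copy(); cv2.imwrite('pics/s7full.png',b)
d0=cv2.imread('pics/side0.png'); e=eyes.camera('side'); d=e['frame'][:,:,::-1].copy()
for A,B,r in ((a,b,(262,325,240,345)),(d0,d,(255,312,335,395)),(a,b,(285,345,205,240))):
    s=np.s_[r[0]:r[1],r[2]:r[3]]; print(cv2.phaseCorrelate(g(A)[s],g(B)[s]))
# template match the near box corner
for A,B,(x,y,w,h) in ((a,b,(255,315,20,30)),(d0,d,(305,275,20,40)),(d0,d,(372,285,18,35))):
    t=g(A)[y:y+h,x:x+w]; R=cv2.matchTemplate(g(B)[y-5:y+h+5,x-5:x+w+5],t,cv2.TM_CCOEFF_NORMED); print(cv2.minMaxLoc(R)[3],R.max(), np.round(R[5,4:7],3),np.round(R[4:7,5],3))
c=eyes.camera('wrist'); over(c,v[:3],0,.24,'pics/w7.png',(0,0,640,480),1,v[4])
go(95,-113,160)"
```

```text
t 8.73 tip box [-1.000e-01 -1.430e+02  1.673e+02] Fbox [ 0.06 -0.05  0.59] op 0.4
((-0.139082701794635, 0.03922178557124667), 0.4636717480089929)
((0.22689123545287515, -0.014828049793624842), 0.6294766743977864)
((0.005697465968466986, -0.041078514335087135), 0.9996254494896641)
(5, 5) 0.99766624 [0.935 0.998 0.933] [0.908 0.998 0.915]
(5, 5) 0.9528216 [0.92  0.953 0.895] [0.923 0.953 0.932]
(5, 5) 0.9955866 [0.923 0.996 0.924] [0.961 0.996 0.962]
target [581.4 -76.4 359. ] delta cm [ 9.51 -2.87  0.57] rot deg [-0.01  0.08  0.02]
```

View pics/w7.png

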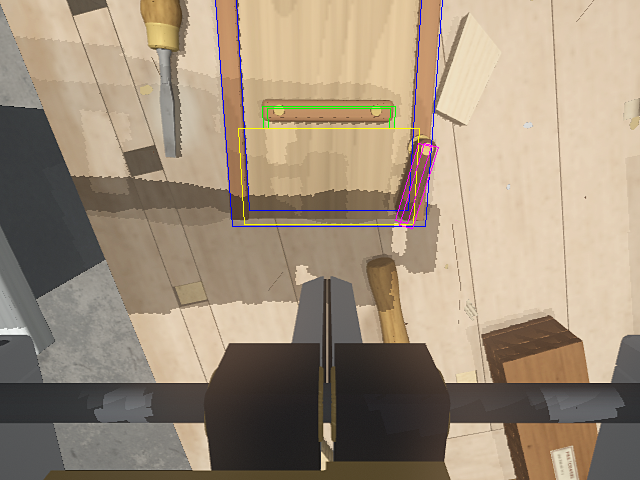

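The box hasn't moved (both side-view corners match at zero shift). The lid is shut, with the batten at (328,112). Wrist and contact data say the box sits about 2.5 mm further along its y, so I'll update the fit and plan the button sweep.

```bash
python3 -c "
from h import *
v=np.load('fit.npy'); w=box2w(v[:3],(-.8,2.5,0))[0]; v[:2]=w[:2]; np.save('fit.npy',v)
st(); go(100,-108,120); go(100,-108,72)
for q in (.1,.24,.4,.6,.8,1.0,1.2,1.4,1.5,1.57):
    D=np.array([-np.sin(q),-np.cos(q)]);M=np.array([-np.cos(q),np.sin(q)]);h=12.5*np.cos(q)+8*np.sin(q)
    c=np.array([68,-75])+33*D-(7+h)*M; print(q,c.round(1),'delta from start cm',((c-[100,-108])*[1,-1]/10).round(2))
"
```

```text
t 8.88 tip box [   0.7 -144.3  165.8] Fbox [ 0.19  0.22 -0.47] op 0.4
target [587.1 -70.  319. ] delta cm [ 9.94 -3.62  4.57] rot deg [-0.01  0.08  0.02]
target [587.1 -70.  271. ] delta cm [ 9.94 -3.62  9.37] rot deg [-0.01  0.08  0.02]
0.1 [  84.8 -109.9] delta from start cm [-1.52  0.19]
0.24 [  80.6 -112.1] delta from start cm [-1.94  0.41]
0.4 [  75.1 -113.8] delta from start cm [-2.49  0.58]
0.6 [  67.4 -114.6] delta from start cm [-3.26  0.66]
0.8 [  59.3 -113.4] delta from start cm [-4.07  0.54]
1.0 [  51.3 -110.1] delta from start cm [-4.87  0.21]
1.2 [  44.1 -104.7] delta from start cm [-5.59 -0.33]
1.4 [ 38.4 -97.4] delta from start cm [-6.16 -1.06]
1.5 [ 36.2 -93.2] delta from start cm [-6.38 -1.48]
1.57 [ 35. -90.] delta from start cm [-6.5 -1.8]
```

>>> {"name": "apply_moves", "arguments": {"deltas": [[3.5,-1.2,0,0,0,0,0],[7,-2.4,0,0,0,0,0],[9.9,-3.6,0.5,0,0,0,0],[9.9,-3.6,3.5,0,0,0,0],[9.9,-3.6,6.5,0,0,0,0],[9.9,-3.6,8.5,0,0,0,0],[9.9,-3.6,9.4,0,0,0,0],[9.9,-3.6,9.4,0,0,0,0],[9.9,-3.6,9.4,0,0,0,0]]}}

```text
clock: 9.63
position: [587.0, -70.3, 272.0]
orientation: [-0.0, 0.994, -0.11, -0.0]
contact_force: [0.5, 0.2, 0.7]
opening: 0.7
```

```bash
python3 -c "
from h import *
st(); v=np.load('fit.npy')
c=eyes.camera('wrist'); over(c,v[:3],0,.24,'pics/w8.png',(0,0,640,480),1,v[4])
"
```

```text
t 9.63 tip box [ 100.  -108.4   73. ] Fbox [0.48 0.35 0.67] op 0.7
```

View pics/w8.png

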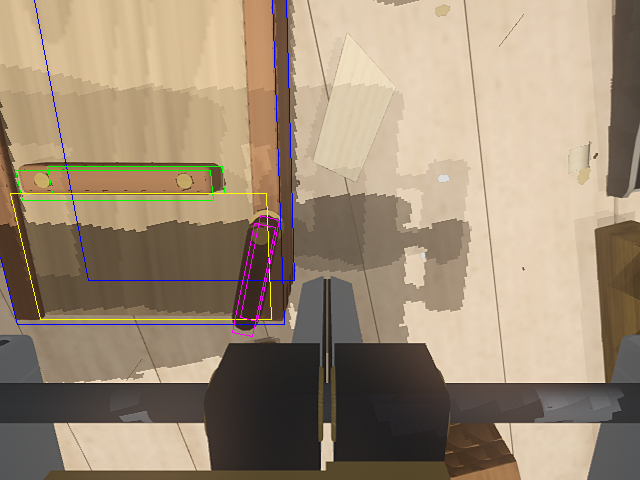

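The finger is outboard of the button, which runs from (262,230) to (245,325) at matching height. Starting the sweep.

>>> {"name": "apply_moves", "arguments": {"deltas": [[-0.6,0.15,0,0,0,0,0],[-1.2,0.3,0,0,0,0,0],[-1.5,0.35,0,0,0,0,0],[-1.8,0.4,0,0,0,0,0],[-2.0,0.45,0,0,0,0,0],[-2.2,0.5,0,0,0,0,0],[-2.5,0.58,0,0,0,0,0],[-2.75,0.62,0,0,0,0,0],[-3.0,0.65,0,0,0,0,0],[-3.25,0.66,0,0,0,0,0],[-3.5,0.64,0,0,0,0,0],[-3.8,0.6,0,0,0,0,0],[-4.05,0.54,0,0,0,0,0],[-4.3,0.45,0,0,0,0,0],[-4.6,0.34,0,0,0,0,0],[-4.85,0.2,0,0,0,0,0]]}}

```text
clock: 11.02
position: [538.7, -61.8, 271.6]
orientation: [0.0, 0.994, -0.11, -0.0]
contact_force: [0.9, -0.2, -0.0]
opening: 0.5
```

```bash
python3 -c "
from h import *
st(); v=np.load('fit.npy')
c=eyes.camera('wrist'); over(c,v[:3],0,1.0,'pics/w9.png',(0,0,640,480),1,v[4])
"
```

```text
t 11.02 tip box [  51.  -110.6   72.6] Fbox [ 0.97 -0.02 -0.01] op 0.5
```

View pics/w9.png

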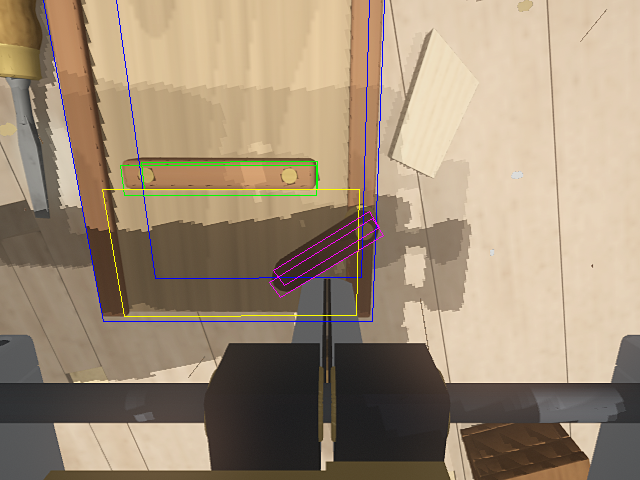

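The button has turned to about 1.0 rad; the tip is at (280,285) and overlaps the overlay. Continuing.

>>> {"name": "apply_moves", "arguments": {"deltas": [[-0.2,-0.12,0,0,0,0,0],[-0.4,-0.27,0,0,0,0,0],[-0.6,-0.42,0,0,0,0,0],[-0.75,-0.58,0,0,0,0,0],[-0.9,-0.75,0,0,0,0,0],[-1.05,-0.93,0,0,0,0,0],[-1.18,-1.1,0,0,0,0,0],[-1.29,-1.27,0,0,0,0,0],[-1.37,-1.4,0,0,0,0,0],[-1.44,-1.53,0,0,0,0,0],[-1.5,-1.65,0,0,0,0,0]]}}

```text
clock: 11.98
position: [528.0, -42.4, 271.6]
orientation: [0.0, 0.994, -0.11, -0.0]
contact_force: [0.1, -0.2, 0.4]
opening: 0.8
```

```bash
python3 -c "
from h import *
st(); v=np.load('fit.npy')
c=eyes.camera('wrist'); over(c,v[:3],0,1.57,'pics/w10.png',(0,0,640,480),1,v[4])
"
```

```text
t 11.98 tip box [ 36.3 -94.1  72.6] Fbox [ 0.15 -0.21  0.38] op 0.8
```

View pics/w10.png

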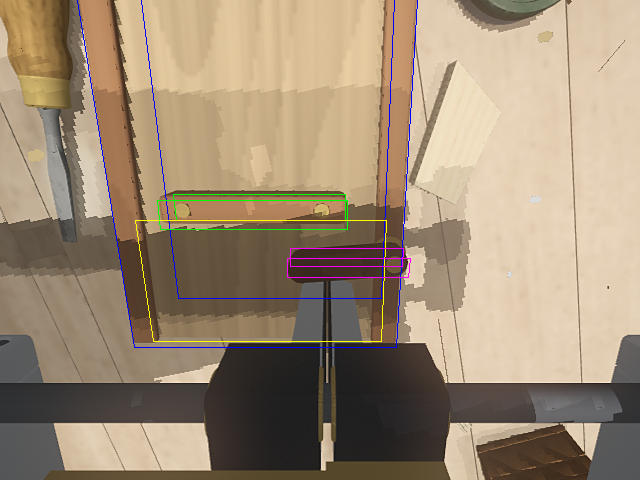

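The button is almost across, running (395,262)→(295,268). Finishing in small steps.

>>> {"name": "apply_moves", "arguments": {"deltas": [[0,-0.08,0,0,0,0,0],[0,-0.16,0,0,0,0,0],[0,-0.24,0,0,0,0,0],[0,-0.3,0,0,0,0,0]]}}

```text
clock: 12.37
position: [528.7, -39.6, 271.6]
orientation: [-0.0, 0.994, -0.111, -0.0]
contact_force: [-1.2, -0.2, -0.2]
opening: 0.5
```

>>> {"name": "apply_moves", "arguments": {"deltas": [[0,-0.05,0,0,0,0,0],[0,-0.1,0,0,0,0,0],[0,-0.15,0,0,0,0,0]]}}

```text
clock: 12.62
position: [528.9, -38.5, 271.6]
orientation: [0.001, 0.994, -0.11, -0.0]
contact_force: [-4.2, -8.7, 1.5]
opening: 0.3
```

Force rose to 9 N, which is the button's stop. Backing off and rising to check.

>>> {"name": "apply_moves", "arguments": {"deltas": [[0,0.3,0,0,0,0,0],[0,0.9,0,0,0,0,0],[0,1.5,-0.5,0,0,0,0],[0,2.5,-3,0,0,0,0],[0,4.0,-6,0,0,0,0],[0,6.5,-9,0,0,0,0],[0,8.0,-10,0,0,0,0],[0,8.0,-10,0,0,0,0],[0,8.0,-10,0,0,0,0]]}}

```text
clock: 13.37
position: [511.2, -116.8, 372.0]
orientation: [-0.0, 0.994, -0.111, 0.001]
contact_force: [-0.2, 0.5, -1.2]
opening: 0.4
```

```bash
python3 -c "
from h import *
st()
g=lambda f:cv2.cvtColor(f,cv2.COLOR_BGR2GRAY).astype(np.float32)
a=cv2.imread('pics/scene0.png'); cs=eyes.camera('scene'); b=cs['frame'][:,:,::-1].copy()
d0=cv2.imread('pics/side0.png'); d=eyes.camera('side')['frame'][:,:,::-1].copy()
for A,B,(x,y,w,h) in ((a,b,(255,315,20,30)),(d0,d,(305,275,20,40)),(d0,d,(372,285,18,35))):
    t=g(A)[y:y+h,x:x+w]; R=cv2.matchTemplate(g(B)[y-5:y+h+5,x-5:x+w+5],t,cv2.TM_CCOEFF_NORMED); print(cv2.minMaxLoc(R)[3],R.max(), np.round(R[5,4:7],3),np.round(R[4:7,5],3))
f=eyes.camera('wrist')['frame'][:,:,::-1]
cv2.imwrite('pics/w11.png',cv2.resize(np.ascontiguousarray(f[60:240,200:460]),None,fx=3,fy=3,interpolation=cv2.INTER_CUBIC))
cv2.imwrite('pics/s11.png',cv2.resize(b[210:350,215:435],None,fx=3.6,fy=3.6,interpolation=cv2.INTER_CUBIC))
"
```

```text
t 13.37 tip box [  36.2 -170.4  173. ] Fbox [-0.3   0.42 -1.22] op 0.4
(5, 5) 0.9976505 [0.935 0.998 0.933] [0.907 0.998 0.915]
(5, 5) 0.95329684 [0.922 0.953 0.896] [0.926 0.953 0.933]
(5, 5) 0.9956824 [0.924 0.996 0.925] [0.959 0.996 0.962]
```

View pics/w11.png

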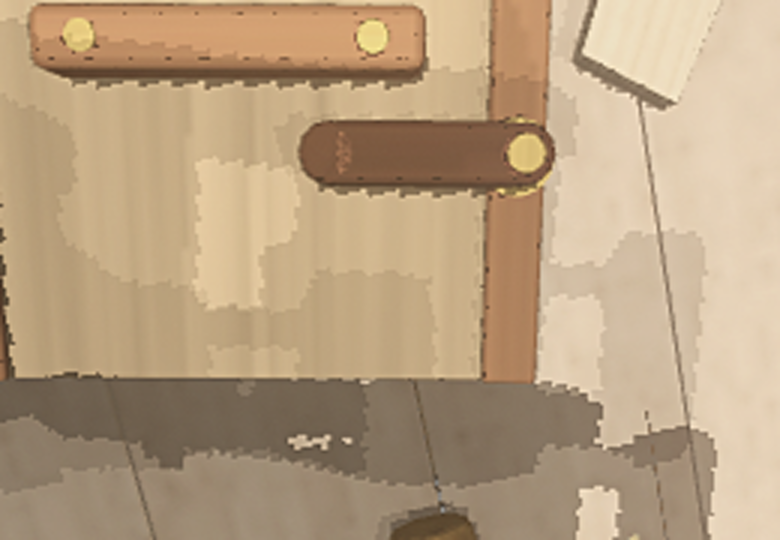

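View pics/s11.png

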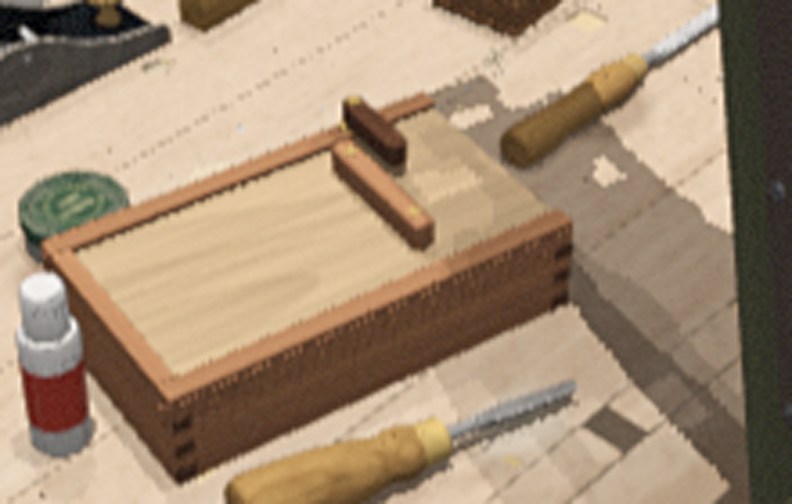

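The wrist zoom shows the lid's rear edge flush with the wall ends (y≈380). The button lies square, (525,153)→(325,153), parallel to the batten. Nothing else has moved, so I'll hand it in.

```bash
python3 -c "
from cell import ctrl
print(ctrl.job_done())"
```

```text
the job is handed in; nothing more can be done
None
```

The tool box is closed: the lid is fully shut and the turn-button lies squarely across it behind the batten. The job was handed in at about 13.5 s.

- **Lid:** I pushed it shut with the closed fingertips on the back of the batten. Sliding took about 2 N, and I stopped when the force rose to about 10 N at the end stop. In the last wrist picture the lid's rear edge is flush with the ends of the side walls.
- **Button:** Only after that I swept the turn-button round, until it reached its stop at about 9–10 N. In the last pictures it lies parallel to the batten and just behind it.
- **Box and bystanders:** The box corners in the scene and side pictures matched the first pictures with no shift. The other objects in view looked untouched. At the end the arm was clear of everything, with the fingertips about 170 mm above the bench.
- **What disagreed:** The box position from my first camera fit was about 2.5 mm off along its length, as the wrist view and the lid's stop position showed. I corrected for it before turning the button. The button also started at about 0.24 rad rather than 0, but the batten cleared it by about 5 mm.

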